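# Load the sample feeder and click its gate knob shut

## Task

Bring the two loose sample jars into the feeder's lane behind the jar that is already there, upright and in single file, and close the row up against the end stop, pressing gently. Then turn the grey bar knob on the sloped panel clockwise, past its middle notch, until it clicks over its second detent and stays in the last notch, so that the gate bar shuts behind the jars. Leave the beaker, the reagent bottle and the spatula where they are.

Things in the scene. Friction and masses are not known exactly. Their poses are not given: they have to be found in the camera images.
- feeder: Sample feeder fixed on the bench, turned by up to 0.2 rad. Origin on the bench, on the lane's centre line at the gate; the lane runs along its +y. Two aluminium rails, 22 mm tall, 6 mm thick, 45 mm apart inside; the floor is the bench. Gate guide and drive duct (22 mm tall) at x=0.033 to 0.108. Console at y=0.145 to 0.295, x=-0.05 to 0.15, 126 mm tall at the back.
- lane_mouth (a point): Middle of the lane's open flared mouth on the bench, feeder (0, -0.060, 0), axes as the feeder's. The flare runs from feeder y=-0.022 (45 mm wide) to y=-0.07 (about 85 mm wide).
- lane_stop (a point): Foot of the end stop's face on the lane's centre line, feeder (0, 0.126, 0); axes as the feeder's. The stop is 34 mm tall. Three jars in contact from the stop end 8 mm before the gate bar.
- panel (a point): Centre of the console's white front panel, feeder (0, 0.220, 0.075); z is its normal, 35 degrees from vertical towards the feeder's -x; x runs up the slope. 120 mm long, 150 mm wide. A clear shield 135 mm tall stands square to it 115 mm up-slope of the centre and leans over it: the gripper must come along the normal.
- knob_grip (a point): Grip point on the knob's axis, 34 mm out from the panel's centre. z is the axis, out of the panel; x runs along the grip bar (52 mm long, 14 mm thick along y, 32 mm tall, outer face 10 mm beyond this point, on a disc 52 mm across). The axes turn with the knob.
- knob (a joint): Knob angle, rad, growing clockwise seen looking onto the panel. Notches at 0 (gate open, start near it), 1.3 and 2.6 (gate shut), black marks on the panel. Between notches it resists with up to 0.2 Nm, clicks over at 0.65 and 1.95 and snaps on to the next notch; let go earlier, it falls back. End stop 2.75. Grip with 30 N or more, else it slips.
- gate (a joint): Travel of the gate bar, m, driven by the knob: 0 open, 0.050 shut across the lane (knob at 2.6). The bar crosses at feeder y=-0.010 to -0.002, 24 to 33 mm above the bench. A jar in its way stops it and the knob.
- gate_tip (a point): Nose of the steel gate bar (8 mm by 9 mm section); moves along the feeder's -x as the gate shuts.
- jar_a: Screw-top sample jar, white plastic with a grey lid, 40 mm across, 80 mm tall, 0.07 to 0.18 kg, upright. Origin at the centre of its underside, z up. Loose on the bench in front of the mouth.
- jar_b: Screw-top sample jar, white plastic with a grey lid, 40 mm across, 80 mm tall, 0.07 to 0.18 kg, upright. Origin at the centre of its underside, z up. Loose on the bench in front of the mouth.
- jar_c: Screw-top sample jar, white plastic with a grey lid, 40 mm across, 80 mm tall, 0.07 to 0.18 kg, upright. Origin at the centre of its underside, z up. Already in the lane, between the rails, short of the end stop.
- beaker: Bystander: open glass beaker, 70 mm across the rim, 75 mm tall. Origin at the centre of its underside.
- reagent: Bystander: amber bottle with black cap, 52 mm across, 100 mm tall. Origin at the centre of its underside.
- spatula: Bystander: flat steel spatula, 160 mm long, lying on the bench along its x. Origin under its middle.

How it is judged:
On the way, in this order (a step that is already met when the one before it is completed fails the run):
1. all three jars stand upright in the lane in single file, closed up (each centre at least 17 mm inside the feeder's origin), the knob not yet past its second detent (y of jar_a in the frame of feeder between 0.017 and 0.112 m and x of jar_a in the frame of feeder between -0.008 and 0.008 m and angle between each of jar_a, jar_b, jar_c's own z axis and vertical below 0.1 rad and height (world z) of each of jar_a, jar_b, jar_c below 0.006 m and y of jar_b in the frame of feeder between 0.017 and 0.112 m and x of jar_b in the frame of feeder between -0.008 and 0.008 m and y of jar_c in the frame of feeder between 0.017 and 0.112 m and x of jar_c in the frame of feeder between -0.008 and 0.008 m and value of joint knob below 1.8 rad), for 0.2 s.
2. the knob is turned over its second detent into its last notch (within 0.15 rad of 2.6) and the gate bar is shut (value of joint knob between 2.45 and 2.75 rad and value of joint gate above 0.042 m), for 0.2 s.
At the end, for the whole second after the job is handed in: All three jars stand upright and at rest on the bench in the lane, each centre 17 to 112 mm inside the feeder's origin and within 8 mm of the centre line; the knob stays by itself in its last notch past the second click (2.6 rad within 0.15); the gate is shut behind the jars (at least 42 mm out) (all of step 2 and y of jar_a in the frame of feeder between 0.017 and 0.112 m and x of jar_a in the frame of feeder between -0.008 and 0.008 m and angle between each of jar_a, jar_b, jar_c's own z axis and vertical below 0.1 rad and height (world z) of each of jar_a, jar_b, jar_c below 0.006 m and y of jar_b in the frame of feeder between 0.017 and 0.112 m and x of jar_b in the frame of feeder between -0.008 and 0.008 m and y of jar_c in the frame of feeder between 0.017 and 0.112 m and x of jar_c in the frame of feeder between -0.008 and 0.008 m and linear speed of each of jar_a, jar_b, jar_c below 0.02 m/s); the robot touches nothing.
It fails at once if a jar is tipped by more than 0.35 rad (angle between any of jar_a, jar_b, jar_c's own z axis and vertical above 0.35 rad).
It fails at once if the row is pressed with more than 25 N against the feeder (contact force between any of jar_a, jar_b, jar_c and feeder above 25 N).
It fails at once if the beaker, the reagent bottle or the spatula is moved by more than 30 mm (distance of any of beaker, reagent, spatula from where it was at the start of the episode above 0.03 m).
It also fails if it takes over 72 s, if anything falls off the work surface, if the arm or the gripper's body presses on something with over 40 N, if the wrist force passes 120 N, or if a joint passes its speed limit or range.

## Robot

A 6-joint arm with a two-finger parallel gripper is mounted at the origin on the work surface. World frame = base frame: x ahead of the robot, y to its left, z up, the work surface at z = 0. Lengths are in m, angles in rad, forces in N, time in s.
With the tool pointing down it reaches from about 0.35 to 0.975 m from the base axis. Payload 4.9 kg.
Tool frame: the origin (TCP) lies at the very end of the fingers, on their centre line; the grasp point (between the pads) lies 19 mm behind it (ctrl.tcp_to_grasp is the z of the grasp point in the tool frame, in m); z points along the fingers, y is the line along which they close (so a half turn about z gives the same grasp; the last joint's range is limited). The gripper opens to 85 mm and grips with 20 to 120 N. Pads are 22 mm wide; open, the fingers measure 114 mm over their backs; the gripper's body (76 mm by 85 mm) begins 54 mm behind the grasp point. The pads swing forward as they close: fully open they stand 13 mm farther back than shut.
Start: joints at [-1.446, 0.053, 1.613, -0, 1.476, -0.119], TCP at [0.151, -0.606, 0.231] pointing down, gripper open.
Joint ranges: [-3.01, 3.01], [-1.01, 2.22], [0.06, 2.58], [-1.02, 4.17], [0.09, 2.62], [-3.14, 3.14]. Speed limits (rad/s): [2.57, 2.57, 3.14, 3.14, 3.14, 3.14].

## Interface

Orientations are given as a rotation vector (axis times angle).
In Python, from station import ctrl, eyes, job, nets gives the robot as it stands. The module is installed in compiled form; this text tells all that it offers.
- The arm moves only by the tool jog_arm, never from a script. Its argument "commands" is one flat list of numbers, 7 for each row, row after row: the shift along the tool's x, y, z each as a share of 0.06 m, from -1 to 1, then the turn, a rotation vector about the tool's x, y, z each as a share of 0.1 rad, from -1 to 1, then the finger opening in mm, from 0 to 85.4. In form: [x, y, z, ax, ay, az, grip, x, y, z, ax, ay, az, grip, ...]. A call has 1 to 20 rows; each row shifts and turns the commanded pose from where the row before left it, along the tool's axes as they then stand; what a row does not reach is not made up. A row lasts 1/8 s, in which the tool goes at most 62.5 mm and 10.7 degrees, less where a joint would pass 70% of its speed; a pose out of reach is approached as far as the arm can. A call with a number of a shift or a turn outside -1 to 1 is refused whole. A call with a gripper value outside its range is refused whole. The fingers move at their own pace and stop on an object; "newtons" is the grip in N (left out, the last holds). Time passes only in rows, so rows that do not move let the fingers close. It gives the time, the measured TCP pose, the force, the opening and the grip force at its end, in the units of the state.
- ctrl.get_obs(): the state, without advancing time (a new reading comes with each control period).
- eyes.get_image(name): name is "scene" or "top" or "wrist"; returns a dict with "image" (420x560x3 uint8, red, green, blue), "z_map" (420x560 float32, m along the optical axis (not along the pixel's ray), 0 where there is no reading), "K" (3x3 intrinsics, pixels), "dist_coeffs" ([k1, k2, p1, p2, k3] as OpenCV has them; the pictures are not rectified), "cam_to_world" (4x4, takes a point from camera to world coordinates). Camera axes: x right, y up, looking along -z (the intrinsics and any distortion apply to the point x, -y, -z); pixel columns grow to the right and rows downward; lengths in m; the calibration is good to about 2 mm. A picture is of the moment at which its call begins.
- job.finish_job(): hands the job in; it is judged then, once.
Trained networks look in the newest picture that a camera, given by its name, has taken for a name from the list of things; names that differ only in an ending like _2 or _b are one class to them, and where a whole thing is asked for, a point or a joint stands for the part that bears it (a point fixed in the world has none). Each returns a list of dicts, best first, with "p" (0 to 1); they miss things now and then, are a little off and sometimes report something else, mostly with a low value. They report only what shows in the picture. A call takes as long as a camera call.
- nets.silhouettes(camera, name): "mask" (420x560 bool, what is visible of it) and "bbox" ([left, top, right, bottom] in pixels, round what is visible of it).
The state is a dict: "t": time; "q": joint angles; "dq": joint speeds; "effort": joint torques, N m; "tool_pos": TCP position; "tool_rot": TCP orientation; "contact_force": force on the tool from outside, world axes, zero at the start; "wrist_torque": the same for the moment, N m; "opening": finger opening in m; "grip_force": force on a finger pad.
Only numpy, scipy, OpenCV 4.12 (cv2) and the standard library are available. Lean on these libraries where they do the work, as an engineer would, in place of code of your own. Each camera call takes 0.05 s, during which the arm holds its last target. There are 200 camera calls.

## Working session

There is one attempt and no reset: what is moved stays moved. The work goes in short steps, Python scripts to look and compute and a tool call to move; the robot and the scene stay as the last step left them, time stands still between calls to the robot, and variables do not carry over. Pictures are saved under pics/ and viewed, at most 10 in all, crops included, and the job is handed in when it is done.

Besides the shell and the picture viewer there is one more tool, called after "Call:" as name(argument=value, ...) on one line, values as JSON. jog_arm: Moves the arm, as the interface text tells. Shift numbers are shares of 0.06 m and turn numbers shares of 0.1 rad, none past 1 either way. Its arguments: {"type":"object","properties":{"commands":{"type":"array","items":{"type":"number"}},"newtons":{"type":"number"}},"required":["commands"]}

```bash
mkdir -p pics; ls; cat > h.py <<'E'
import numpy as np, cv2
from scipy.spatial.transform import Rotation as R
from station import ctrl, eyes, job, nets
def cloud(im):
    z=im["z_map"]; h,w=z.shape; u,v=np.meshgrid(np.arange(w),np.arange(h))
    p=cv2.undistortPoints(np.stack([u,v],-1).reshape(-1,1,2).astype(np.float64),im["K"],im["dist_coeffs"]).reshape(h,w,2)
    P=np.stack([p[...,0]*z,-p[...,1]*z,-z],-1); T=im["cam_to_world"]
    return P@T[:3,:3].T+T[:3,3]
def save(im,n): cv2.imwrite("pics/"+n,im["image"][...,::-1])
E
python3 - <<'E'
from h import *
np.set_printoptions(precision=4,suppress=True)
a=eyes.get_image("scene");b=eyes.get_image("top")
cv2.imwrite("pics/scene0.png",a["image"][...,::-1]);save(b,"top0.png")
o=ctrl.get_obs();print(o["t"],o["tool_pos"],o["tool_rot"],o["opening"],ctrl.tcp_to_grasp)
for cam,im in(("top",b),("scene",a)):
    C=cloud(im)
    for n in["jar_a","beaker","reagent","spatula","feeder","knob","gate"]:
        for d in nets.silhouettes(cam,n):
            P=C[d["mask"]&(im["z_map"]>0)]
            if d["p"]<.2 or len(P)==0: continue
            t=P[P[:,2]>np.percentile(P[:,2],98)-.006]
            print(cam,n,round(d["p"],2),d["bbox"],np.median(t,0),(t.max(0)+t.min(0))/2,len(t))
E
```

```text
pics
0.1 [ 0.1508 -0.606   0.2302] [-3.1164 -0.3818 -0.0001] 0.08517967019075565 -0.0187
top jar_a 0.68 [332.4, 198.0, 356.7, 218.3] [ 0.5613 -0.2318  0.081 ] [ 0.5611 -0.2327  0.0813] 234
top jar_a 0.57 [205.8, 167.0, 225.3, 186.0] [0.6265 0.0706 0.0811] [0.627  0.0709 0.0818] 214
top jar_a 0.53 [342.0, 243.4, 361.9, 259.6] [ 0.4632 -0.2473  0.0809] [ 0.4642 -0.2476  0.0816] 248
top jar_a 0.38 [328.3, 125.6, 362.3, 163.5] [ 0.7082 -0.2315  0.0753] [ 0.7039 -0.2305  0.0759] 146
top beaker 0.8 [330.8, 127.3, 362.4, 162.2] [ 0.7082 -0.2315  0.0753] [ 0.7039 -0.2305  0.0759] 146
top reagent 0.64 [429.6, 211.5, 464.9, 235.6] [ 0.5313 -0.4599  0.1012] [ 0.5314 -0.4598  0.1008] 105
top spatula 0.74 [241.3, 257.7, 273.2, 330.5] [ 0.402  -0.0234  0.0196] [ 0.3998 -0.0231  0.0201] 238
top feeder 0.79 [88.6, 91.8, 285.0, 206.8] [0.6573 0.1923 0.2517] [0.6589 0.191  0.251 ] 363
top feeder 0.62 [335.5, 196.2, 355.9, 217.6] [ 0.5613 -0.2318  0.081 ] [ 0.5611 -0.2337  0.0813] 236
top knob 0.6 [145.1, 158.5, 165.7, 189.4] [0.6286 0.1925 0.1232] [0.6269 0.193  0.1232] 53
top gate 0.49 [254.6, 146.2,
[... 771 characters left out ...]
 0.0206] 109
scene spatula 0.6 [345.6, 147.2, 361.9, 169.8] [0.6325 0.191  0.121 ] [0.6308 0.1908 0.1231] 23
scene spatula 0.42 [213.2, 238.9, 228.7, 266.1] [ 0.4664 -0.2509  0.0809] [ 0.4654 -0.2505  0.0815] 155
scene feeder 0.9 [288.3, 102.6, 419.3, 251.3] [0.6629 0.1828 0.2467] [0.6622 0.1913 0.248 ] 236
scene feeder 0.51 [212.5, 238.5, 228.6, 266.2] [ 0.4666 -0.2508  0.0807] [ 0.4654 -0.2501  0.0814] 161
scene knob 0.56 [342.4, 150.9, 361.4, 164.6] [0.6322 0.1906 0.1216] [0.6311 0.1894 0.1231] 20
scene gate 0.63 [343.2, 151.9, 361.3, 166.6] [0.6317 0.1893 0.1198] [0.6306 0.1891 0.122 ] 22
scene gate 0.35 [293.6, 265.5, 327.2, 306.3] [ 0.701  -0.2295  0.0753] [ 0.7052 -0.2313  0.0759] 149
```

```bash
python3 - <<'E'
import cv2
a=cv2.imread("pics/top0.png")[60:340,70:480];cv2.imwrite("pics/top0c.png",cv2.resize(a,None,fx=1.9,fy=1.9,interpolation=cv2.INTER_CUBIC))
E
```

```text
(no output)
```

View pics/top0c.png

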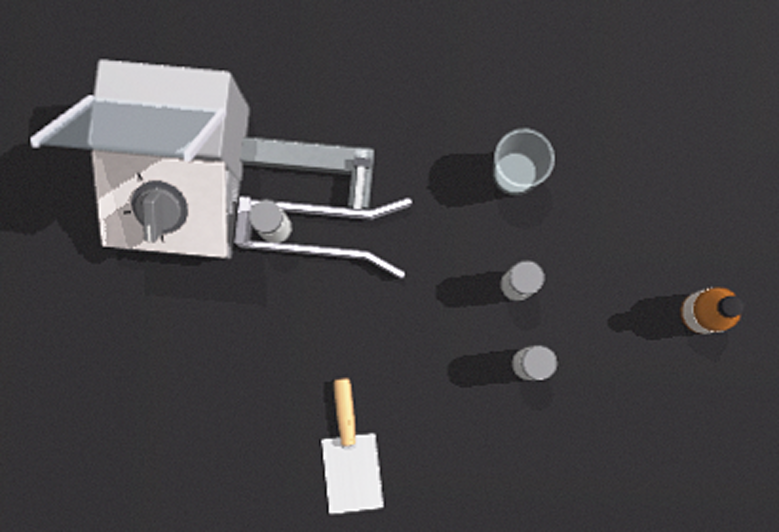

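View pics/scene0.png

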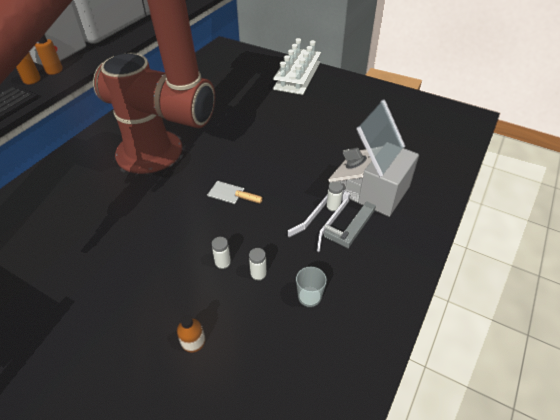

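The top view (crop) shows the feeder at upper left, its lane along world +y with jar C inside it. Jars A and B are at crop px (525,275) and (537,362), and the knob at (157,210) has its bar pointing near the lower notch. The scene view agrees with this. Next I'll fit the feeder pose.

```bash
python3 - <<'E'
from h import *
from scipy.optimize import least_squares
np.set_printoptions(precision=4,suppress=True)
for cam in("top","scene"):
    im=eyes.get_image(cam);C=cloud(im)
    P=C[(im["z_map"]>0)]
    # console panel
    c=np.array([.62,.2,.1])
    Q=P[(np.abs(P[:,0]-.61)<.1)&(np.abs(P[:,1]-.193)<.11)&(P[:,2]>.03)&(P[:,2]<.125)]
    # ransac plane
    rng=np.random.default_rng(0);best=None
    for _ in range(500):
        a,b,d=Q[rng.choice(len(Q),3,False)];n=np.cross(b-a,d-a);l=np.linalg.norm(n)
        if l<1e-6: continue
        n/=l;n*=np.sign(n[2])
        if n[2]<.7 or n[2]>.93 or n[0]>0:continue
        m=np.abs((Q-a)@n)<.003
        if best is None or m.sum()>best.sum(): best=m
    I=Q[best];mu=I.mean(0);n=np.linalg.svd(I-mu)[2][2];n*=np.sign(n[2])
    ex=np.array([n[2],0,-n[0]]) 
    print(cam,"panel n",n,"yaw",np.arctan2(-n[1],-n[0]),"tilt",np.degrees(np.arccos(n[2])),len(I),mu,I.min(0),I.max(0))
    # rails
    r=P[(P[:,2]>.012)&(P[:,2]<.027)&(P[:,0]>.55)&(P[:,0]<.75)&(P[:,1]>-.12)&(P[:,1]<.12)]
    def F(p,r):
        c,s=np.cos(p[2]),np.sin(p[2]);d=r[:,:2]-p[:2];return np.c_[c*d[:,0]+s*d[:,1],-s*d[:,0]+c*d[:,1]]
    top=r[(r[:,2]>.019)&(r[:,2]<.025)]
    p=np.array([.635,-.05,.1])
    for k in range(30):
        f=F(p,top);m=(np.abs(np.abs(f[:,0])-.0255)<.009)&(f[:,1]>-.018)&(f[:,1]<.12)
        g=top[m];s=least_squares(lambda q:np.abs(F([q[0],p[1],q[1]],g)[:,0])-.0255,[p[0],p[2]],loss="soft_l1",f_scale=.002);p=np.array([s.x[0],p[1],s.x[1]])
    f=F(p,top);print("feeder x,yaw",p,m.sum(),"resid",np.std(s.fun))
    # duct/guide
    k=P[(P[:,2]>.018)&(P[:,2]<.036)&(P[:,1]<.1)&(P[:,1]>-.15)&(P[:,0]>.58)&(P[:,0]<.78)]
    f=F(p,k)
    for lo,hi in((-.045,.045),(.04,.112)):
        mm=(f[:,0]>lo)&(f[:,0]<hi);print("y range",np.percentile(f[mm,1],[0.3,1,5,99]),mm.sum())
    q=F(p,P);L=(P[:,2]>.028)&(P[:,2]<.036)&(np.abs(q[:,0])<.03)&(q[:,1]>.1)&(q[:,1]<.25)
    print("stop top",np.percentile(q[L],[1,50,99],axis=0) if L.sum() else None)
    L=(P[:,2]>.1265)&(P[:,2]<.3)
    L=(P[:,2]>.122)&(P[:,2]<.13)&(q[:,0]>.055)&(q[:,0]<.2)&(q[:,1]>.05)
    print("console top",np.percentile(q[L],[1,50,99],axis=0),L.sum())
    for nm in("gate",):
        L=(P[:,2]>.028)&(P[:,2]<.037)&(q[:,0]>.02)&(q[:,0]<.12)&(q[:,1]<.06)&(q[:,1]>-.1)
        print("gate bar",np.percentile(q[L],[2,50,98],axis=0),L.sum())
    L=q[:,1]<-.04; L&=(np.abs(q[:,0])<.05)&(P[:,2]>.015)&(P[:,2]<.025)&(q[:,1]>-.1)
    print("flare tip y",np.percentile(q[L],[0,2,50],axis=0))
E
```

```text
top panel n [-0.573   0.042   0.8185] yaw -0.07310409239138568 tilt 35.069212330876404 2577 [0.6399 0.1915 0.079 ] [0.5829 0.0841 0.0395] [0.704  0.2709 0.1249]
feeder x,yaw [ 0.6183 -0.05   -0.0688] 287 resid 0.002783697593289952
y range [-0.042  -0.0374 -0.0234  0.1511] 504
y range [-0.0417 -0.036   0.0097  0.1549] 951
stop top [[-0.0282  0.1024]
 [-0.0039  0.1569]
 [ 0.0283  0.1748]]
console top [[0.0577 0.1699]
 [0.1281 0.2346]
 [0.1525 0.3152]] 1512
gate bar [[0.0293 0.0107]
 [0.0675 0.0192]
 [0.0913 0.0279]] 118
flare tip y [[-0.0486 -0.0444]
 [-0.0485 -0.0444]
 [-0.0007 -0.0424]]
scene panel n [-0.5768  0.0378  0.816 ] yaw -0.065486824424387 tilt 35.30950174343596 487 [0.6385 0.1618 0.0789] [0.5852 0.0837 0.0401] [0.6994 0.2679 0.1247]
feeder x,yaw [ 0.6202 -0.05   -0.0725] 172 resid 0.0028940884690115526
y range [-0.0418 -0.036  -0.0237  0.1508] 386
y range [-0.0444 -0.0397  0.0064  0.1551] 621
stop top [[-0.02    0.1014]
 [ 0.0139  0.1536]
 [ 0.0286  0.1923]]
console top [[0.0564 0.168 ]
 [0.1235 0.2202]
 [0.1521 0.3147]] 777
gate bar [[0.0292 0.0086]
 [0.0678 0.0161]
 [0.092  0.0265]] 108
flare tip y [[-0.049  -0.0454]
 [-0.0485 -0.0453]
 [-0.043  -0.0429]]
```

Call:
jog_arm(commands=[0,0,0,0,0,-1,85,0,0,0,0,0,-1,85,0,0,0,0,0,-1,85,0,0,0,0,0,-1,85,0,0,0,0,0,-1,85,0,0,0,0,0,-1,85,0,0,0,0,0,-1,85,0,0,0,0,0,-1,85,0,0,0,0,0,-1,85,0,0,0,0,0,-1,85,0,0,0,0,0,-1,85,0,0,0,0,0,-1,85,0,0,0,0,0,-0.57,85,0,0,0,0,0,0,85])

```text
t: 2.65
tool_pos: [0.1509, -0.6065, 0.2313]
tool_rot: [2.298, 2.142, 0.0]
contact_force: [-0.8, -0.1, -0.2]
opening: 0.0851
grip_force: 0.0
```

Call:
jog_arm(commands=[0.6,0.58,0,0,0,0,85,0.6,0.58,0,0,0,0,85,0.6,0.58,0,0,0,0,85,0.6,0.58,0,0,0,0,85,0.6,0.58,0,0,0,0,85,0.6,0.58,0,0,0,0,85,0.6,0.58,0,0,0,0,85,0.6,0.58,0,0,0,0,85,0.6,0.58,0,0,0,0,85,0.6,0.58,0,0,0,0,85,0.6,0.58,0,0,0,0,85,0,0,0,0,0,0,85,0,0,0,0,0,0,85])

```text
t: 4.28
tool_pos: [0.5601, -0.2384, 0.2312]
tool_rot: [-2.298, -2.142, 0.001]
contact_force: [-0.9, 0.1, 0.7]
opening: 0.0848
grip_force: 0.0
```

```bash
cat >> h.py <<'E'
np.set_printoptions(precision=4,suppress=True)
O=np.array([.6208,-.0266,0]);YAW=-.070
F=R.from_euler("z",YAW).as_matrix()   # feeder->world
tf=lambda P:(np.asarray(P)-O)@F
def where():
    o=ctrl.get_obs();M=R.from_rotvec(o["tool_rot"]).as_matrix()
    print("t",round(o["t"],2),"tcp feeder",tf(o["tool_pos"]),"tool axes in feeder\n",F.T@M,"\nforce",F.T@o["contact_force"],"open",o["opening"],"grip",o["grip_force"],"q",o["q"])
    return o,M
E
python3 - <<'E'
from h import *
where()
im=eyes.get_image("wrist");save(im,"w1.png");C=cloud(im)
for d in nets.silhouettes("wrist","jar_a"):
    P=C[d["mask"]&(im["z_map"]>0)];
    if len(P)<20: continue
    t=P[P[:,2]>np.percentile(P[:,2],95)-.006];print(d["p"],d["bbox"],tf((t.max(0)+t.min(0))/2),tf(np.median(t,0)))
E
```

```text
t 4.28 tcp feeder [-0.0457 -0.2155  0.2312] tool axes in feeder
 [[ 0.0002  1.     -0.0006]
 [ 1.     -0.0002 -0.0003]
 [-0.0003 -0.0006 -1.    ]] 
force [-0.9055  0.0433  0.7451] open 0.0848296054613316 grip 0.0 q [-0.5243  0.0151  1.6516 -0.0005  1.4752 -0.4541]
0.95 [258.8, 153.4, 303.2, 205.3] [-0.0429 -0.2088  0.0786] [-0.0428 -0.2086  0.0799]
0.65 [154.0, 172.6, 211.9, 231.4] [-0.139  -0.2315  0.0784] [-0.1385 -0.2305  0.0798]
```

Call:
jog_arm(commands=[0.09,0.04,0.5,0,0,0,80,0,0,0.6,0,0,0,70,0,0,0.6,0,0,0,65,0,0,0.6,0,0,0,60,0,0,0.5,0,0,0,60,0,0,0.37,0,0,0,60,0,0,0,0,0,0,60,0,0,0,0,0,0,38,0,0,0,0,0,0,36,0,0,0,0,0,0,36,0,0,0,0,0,0,36,0,0,0,0,0,0,36], newtons=30)

```text
t: 5.88
tool_pos: [0.5641, -0.2339, 0.0428]
tool_rot: [2.296, 2.141, 0.0]
contact_force: [-1.9, -0.9, 6.4]
opening: 0.039
grip_force: 31.0
```

```bash
python3 -c "
from h import *
where()"
```

```text
t 5.88 tcp feeder [-0.042  -0.2107  0.0428] tool axes in feeder
 [[-0.0001  1.      0.0021]
 [ 1.      0.0001 -0.0018]
 [-0.0018  0.0021 -1.    ]] 
force [-1.805  -0.9819  6.3799] open 0.039042977735384364 grip 30.975668532773852 q [-0.5145  0.2027  1.7829 -0.0008  1.1534 -0.4443]
```

Call:
jog_arm(commands=[0,0,-0.5,0,0,0,36,0,0,-0.5,0,0,0,36,0.3,0.2,-0.3,0,0,0,36,0.3,0.3,0,0,0,0,36,0.4,0.2,0,0,0,0,36,0.4,0,0,0,0,0,36,0.3,0,0,0,0,0,36,0.2,0,0,0,0,0,36,0,0,0,0,0,0,36,0,0,0,0,0,0,36])

```text
t: 7.12
tool_pos: [0.613, -0.1227, 0.1192]
tool_rot: [2.298, 2.142, -0.0]
contact_force: [0.6, -0.9, -1.1]
opening: 0.0387
grip_force: 30.9
```

```bash
python3 - <<'E'
from h import *
where()
im=eyes.get_image("wrist");save(im,"w2.png");C=cloud(im)
P=C[im["z_map"]>0];f=tf(P)
for lo in np.arange(-.02,.12,.02):
    m=(f[:,1]>lo)&(f[:,1]<lo+.02)&(f[:,2]>.018)&(f[:,2]<.026)
    for s in(-1,1):
        k=m&(s*f[:,0]>.015)&(s*f[:,0]<.036)
        if k.sum()>5: print(round(lo,2),s,k.sum(),np.percentile(f[k,0],[5,50,95]))
for d in nets.silhouettes("wrist","jar_a"):
    Q=C[d["mask"]&(im["z_map"]>0)];
    if len(Q)<20: continue
    t=Q[Q[:,2]>np.percentile(Q[:,2],95)-.006];print(d["p"],d["bbox"],tf((t.max(0)+t.min(0))/2))
k=(f[:,0]>.02)&(f[:,0]<.12)&(f[:,1]>-.05)&(f[:,1]<.06)&(f[:,2]>.028)&(f[:,2]<.037);print("gate",k.sum(),np.percentile(f[k],[3,50,97],axis=0))
k=(np.abs(f[:,0])<.02)&(f[:,1]>.1)&(f[:,1]<.14)&(f[:,2]>.028)&(f[:,2]<.037);print("stop",k.sum(),np.percentile(f[k],[3,50,97],axis=0) if k.sum() else "")
E
```

```text
t 7.12 tcp feeder [-0.0011 -0.0965  0.1192] tool axes in feeder
 [[ 0.0005  1.      0.0002]
 [ 1.     -0.0005 -0.0004]
 [-0.0004  0.0002 -1.    ]] 
force [ 0.6887 -0.8538 -1.1376] open 0.038667993556897394 grip 30.897754677571356 q [-0.3164  0.1442  1.7079 -0.0004  1.2892 -0.2458]
-0.02 -1 301 [-0.0273 -0.0245 -0.0217]
-0.02 1 366 [0.0234 0.0267 0.035 ]
0.0 -1 328 [-0.0271 -0.0243 -0.0216]
0.0 1 381 [0.0235 0.0266 0.0349]
0.02 -1 348 [-0.0272 -0.0243 -0.0216]
0.02 1 353 [0.0235 0.0262 0.029 ]
0.04 -1 58 [-0.0274 -0.0243 -0.0217]
0.04 1 61 [0.0236 0.0263 0.0293]
0.58 [226.1, 212.9, 330.6, 369.8] [-0.0011 -0.095   0.1546]
0.57 [112.1, 372.4, 119.9, 391.2] [-0.0497 -0.0957  0.1798]
gate 1847 [[ 0.0311 -0.0127  0.0311]
 [ 0.0702 -0.0044  0.033 ]
 [ 0.0922  0.0042  0.0344]]
stop 0
```

View pics/w2.png

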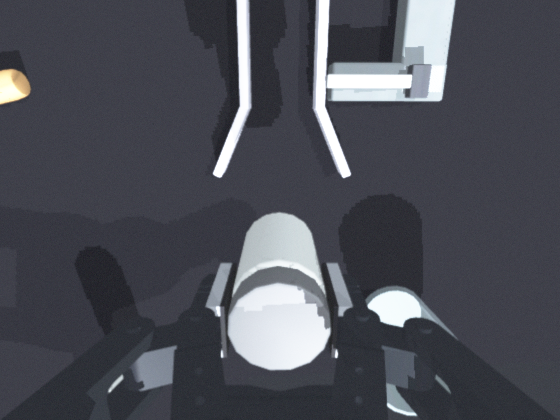

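Call:
jog_arm(commands=[0,0.035,0.4,0,0,0,36,0,0,0.5,0,0,0,36,0,0,0.33,0,0,0,36,0,0,0,0,0,0,36,0.3,0,0,0,0,0,36,0.3,0,0,0,0,0,36,0.3,0,0,0,0,0,36,0.3,0,0,0,0,0,36,0.3,0,0,0,0,0,36,0.3,0,0,0,0,0,36,0,0,0,0,0,0,36,0,0,0,0,0,0,36])

```text
t: 8.72
tool_pos: [0.6227, -0.0148, 0.0453]
tool_rot: [2.297, 2.142, -0.0]
contact_force: [0.4, -1.0, -0.6]
opening: 0.039
grip_force: 32.4
```

```bash
python3 - <<'E'
from h import *
where()
im=eyes.get_image("wrist");save(im,"w3.png");C=cloud(im)
for d in nets.silhouettes("wrist","jar_a"):
    Q=C[d["mask"]&(im["z_map"]>0)];
    if len(Q)<20: continue
    t=Q[Q[:,2]>np.percentile(Q[:,2],95)-.006];print(d["p"],d["bbox"],tf((t.max(0)+t.min(0))/2))
E
```

```text
t 8.72 tcp feeder [0.0011 0.0119 0.0453] tool axes in feeder
 [[-0.0001  1.      0.    ]
 [ 1.      0.0001 -0.0004]
 [-0.0004  0.     -1.    ]] 
force [ 0.4227 -0.9461 -0.5866] open 0.03902445407351654 grip 32.445021914318204 q [-0.143   0.2269  1.7498 -0.0004  1.1649 -0.073 ]
0.95 [215.8, 9.7, 344.1, 146.6] [0.0014 0.0979 0.0803]
0.88 [226.7, 215.2, 329.2, 372.5] [0.0011 0.0132 0.0813]
0.71 [208.0, 5.1, 532.0, 316.1] [0.0337 0.0582 0.054 ]
```

View pics/w3.png

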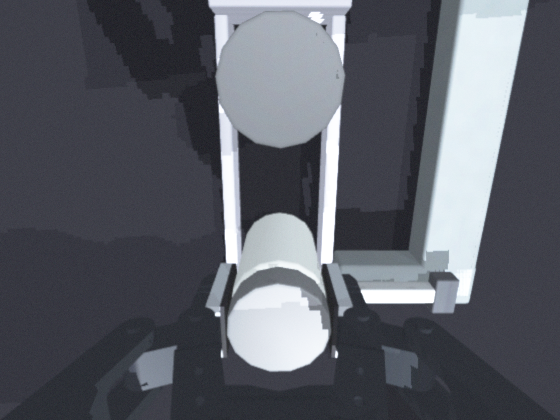

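Call:
jog_arm(commands=[0.25,0,0,0,0,0,36,0.25,0,0,0,0,0,36,0.2,0,0,0,0,0,36,0.06,0,0,0,0,0,36,0.06,0,0,0,0,0,36,0.05,0,0,0,0,0,36,0,0,0,0,0,0,36])

```text
t: 9.7
tool_pos: [0.6263, 0.0375, 0.0453]
tool_rot: [-2.298, -2.142, -0.0]
contact_force: [0.2, -1.5, -2.7]
opening: 0.0387
grip_force: 32.4
```

```bash
python3 - <<'E'
from h import *
where()
im=eyes.get_image("wrist");C=cloud(im)
for d in nets.silhouettes("wrist","jar_a"):
    Q=C[d["mask"]&(im["z_map"]>0)];
    if len(Q)<20: continue
    t=Q[Q[:,2]>np.percentile(Q[:,2],95)-.006];print(d["p"],d["bbox"],tf((t.max(0)+t.min(0))/2))
E
```

```text
t 9.7 tcp feeder [0.0011 0.0643 0.0453] tool axes in feeder
 [[ 0.0001  1.     -0.0001]
 [ 1.     -0.0001  0.0001]
 [ 0.0001 -0.0001 -1.    ]] 
force [ 0.2824 -1.4988 -2.7254] open 0.038700110874397314 grip 32.44634217582643 q [-0.0588  0.2365  1.7383  0.0001  1.1669  0.0112]
0.89 [226.1, 258.0, 331.3, 369.0] [0.0006 0.0683 0.0814]
0.87 [221.6, 140.3, 334.7, 274.9] [0.0015 0.105  0.0783]
```

Call:
jog_arm(commands=[0,0,0.04,0,0,0,36,0,0,0,0,0,0,36,0,0,0,0,0,0,50,0,0,0,0,0,0,58,0,0,0,0,0,0,58,0,0,-0.4,0,0,0,58,0,0,-0.6,0,0,0,58,0,0,-0.7,0,0,0,58,-0.6,-0.3,0,0,0,0,60,-0.7,-0.34,0,0,0,0,60,-0.7,-0.34,0,0,0,0,60,-0.7,-0.34,0,0,0,0,60,-0.7,-0.34,0,0,0,0,60,-0.7,-0.34,0,0,0,0,60,-0.6,-0.34,0,0,0,0,60,-0.23,0,0,0,0,0,60,0,0,0,0,0,0,60,0,0,0,0,0,0,60])

```text
t: 12.05
tool_pos: [0.4662, -0.247, 0.1449]
tool_rot: [-2.296, -2.143, -0.001]
contact_force: [0.6, 0.3, -1.2]
opening: 0.0598
grip_force: 0.0
```

```bash
cat >> h.py <<'E'
def jars(cam):
    im=eyes.get_image(cam);C=cloud(im)
    for d in nets.silhouettes(cam,"jar_a"):
        Q=C[d["mask"]&(im["z_map"]>0)]
        if len(Q)<20: continue
        t=Q[Q[:,2]>np.percentile(Q[:,2],95)-.006];print(cam,round(d["p"],2),tf((t.max(0)+t.min(0))/2))
    return im
E
python3 -c "
from h import *
where();jars('wrist');jars('top')"
```

```text
t 12.05 tcp feeder [-0.1388 -0.2307  0.1449] tool axes in feeder
 [[-0.0011  1.      0.0001]
 [ 1.      0.0011  0.0005]
 [ 0.0005  0.0001 -1.    ]] 
force [ 0.5496  0.3356 -1.158 ] open 0.05984707451137368 grip 0.0 q [-0.6286 -0.1117  1.9215  0.0005  1.332  -0.5598]
wrist 0.97 [-0.1393 -0.2314  0.0784]
top 0.88 [-0.0005  0.1058  0.0813]
top 0.55 [-0.0012  0.0647  0.0819]
```

Call:
jog_arm(commands=[0,0,0.6,0,0,0,60,0,0,0.6,0,0,0,60,0,0,0.5,0,0,0,60,0,0,0,0,0,0,60,0,0,0,0,0,0,38,0,0,0,0,0,0,36,0,0,0,0,0,0,36,0,0,0,0,0,0,36,0,0,0,0,0,0,36,0,0,-0.4,0,0,0,36,0,0,-0.4,0,0,0,36,0.5,0.5,0,0,0,0,36,0.5,0.5,0,0,0,0,36,0.5,0.5,0,0,0,0,36,0.4,0.5,0,0,0,0,36,0.34,0.33,0,0,0,0,36,0,0,0,0,0,0,36,0,0,0,0,0,0,36])

```text
t: 14.5
tool_pos: [0.6137, -0.1237, 0.0903]
tool_rot: [-2.297, -2.142, 0.002]
contact_force: [-0.7, -0.2, -1.5]
opening: 0.0391
grip_force: 30.8
```

```bash
python3 -c "
from h import *
where();jars('wrist')"
```

```text
t 14.5 tcp feeder [-0.0003 -0.0973  0.0903] tool axes in feeder
 [[-0.0001  1.     -0.0015]
 [ 1.      0.0001 -0.    ]
 [-0.     -0.0015 -1.    ]] 
force [-0.7256 -0.2878 -1.5459] open 0.03907261331822166 grip 30.839045795146376 q [-0.3175  0.1789  1.7213 -0.0004  1.2428 -0.2474]
wrist 0.94 [ 0.     -0.0969  0.1239]
wrist 0.67 [ 0.0616 -0.0062  0.0318]
```

Call:
jog_arm(commands=[0,0.02,0.4,0,0,0,36,0,0,0.35,0,0,0,36,0,0,0,0,0,0,36,0.3,0,0,0,0,0,36,0.3,0,0,0,0,0,36,0.3,0,0,0,0,0,36,0.3,0,0,0,0,0,36,0.3,0,0,0,0,0,36,0.3,0,0,0,0,0,36,0.15,0,0,0,0,0,36,0.05,0,0,0,0,0,36,0,0,0,0,0,0,36])

```text
t: 16.1
tool_pos: [0.6241, -0.0041, 0.0459]
tool_rot: [2.298, 2.142, -0.0]
contact_force: [-0.0, -0.5, -0.7]
opening: 0.0387
grip_force: 31.3
```

Call:
jog_arm(commands=[0.03,0,0,0,0,0,36,0,0,0,0,0,0,36])

```text
t: 16.35
tool_pos: [0.6242, -0.0025, 0.0459]
tool_rot: [2.298, 2.142, -0.0]
contact_force: [0.1, 0.1, -0.6]
opening: 0.0388
grip_force: 31.3
```

```bash
python3 -c "
from h import *
where();jars('wrist')"
```

```text
t 16.35 tcp feeder [0.0017 0.0243 0.0459] tool axes in feeder
 [[ 0.0005  1.      0.    ]
 [ 1.     -0.0005 -0.0001]
 [-0.0001  0.     -1.    ]] 
force [ 0.1103  0.1414 -0.6064] open 0.03884608797434406 grip 31.322018983773887 q [-0.1231  0.2287  1.7463 -0.0001  1.1665 -0.0525]
wrist 0.93 [0.0014 0.1058 0.0794]
wrist 0.82 [0.0011 0.0282 0.0807]
wrist 0.75 [0.0007 0.0677 0.0785]
```

Now I'll press gently in small steps, watching the force.

Call:
jog_arm(commands=[0.02,0,0,0,0,0,36,0,0,0,0,0,0,36])

```text
t: 16.7
tool_pos: [0.6243, -0.0011, 0.046]
tool_rot: [2.297, 2.142, -0.0]
contact_force: [-0.6, -0.9, -1.7]
opening: 0.0387
grip_force: 31.3
```

Call:
jog_arm(commands=[0.02,0,0,0,0,0,36,0,0,0,0,0,0,36])

```text
t: 16.95
tool_pos: [0.6244, 0.0003, 0.0459]
tool_rot: [2.298, 2.142, -0.0]
contact_force: [0.6, -1.1, -1.2]
opening: 0.0389
grip_force: 31.3
```

Call:
jog_arm(commands=[0.02,0,0,0,0,0,36,0,0,0,0,0,0,36])

```text
t: 17.2
tool_pos: [0.6246, 0.0009, 0.0461]
tool_rot: [2.297, 2.142, -0.001]
contact_force: [-0.4, -3.8, -0.2]
opening: 0.0387
grip_force: 31.4
```

Call:
jog_arm(commands=[0,0,0.05,0,0,0,36,0,0,0,0,0,0,36,0,0,0,0,0,0,50,0,0,0,0,0,0,58,0,0,0,0,0,0,58,0,0,-0.4,0,0,0,58,0,0,-0.7,0,0,0,60,0,0,-0.8,0,0,0,60,0,0,-0.8,0,0,0,60,-0.3,0,0,0,0,0,60,-0.3,-0.5,0,0,0,0,60,-0.3,-0.7,0,0,0,0,60,0,-0.7,0,0,0,0,60,0,0,0,0,0,0,60,0,0,0,0,0,0,60])

```text
t: 19.08
tool_pos: [0.5071, -0.0445, 0.2045]
tool_rot: [-2.298, -2.142, -0.0]
contact_force: [-0.4, -0.3, 0.4]
opening: 0.0598
grip_force: 0.0
```

```bash
python3 - <<'E'
from h import *
o,M=where();im=jars('top');jars('scene');C=cloud(im)
pn=np.array([-np.sin(np.radians(35)),0,np.cos(np.radians(35))]);px=np.array([pn[2],0,-pn[0]])
A=np.c_[px,[0,1,0],pn];c=np.array([0,.22,.075])
for cam in("top","scene"):
    im=eyes.get_image(cam);C=cloud(im)
    f=(tf(C[im["z_map"]>0])-c)@A
    k=(np.abs(f[:,0])<.058)&(np.abs(f[:,1])<.07)&(np.abs(f[:,2])<.01);print(cam,"panel z",np.median(f[k,2]))
    k=(np.linalg.norm(f[:,:2],axis=1)<.04)&(f[:,2]>.03)&(f[:,2]<.055)
    g=f[k];print(k.sum(),"bar centre",(g.max(0)+g.min(0))/2,np.median(g,0),"h",np.percentile(g[:,2],[5,50,95]))
    (cx,cy),(w,h),a=cv2.minAreaRect(g[:,:2].astype(np.float32)*1000);print("rect",cx,cy,w,h,a)
    e=np.linalg.svd(g[:,:2]-g[:,:2].mean(0))[2][0];print("bar dir",e,np.degrees(np.arctan2(e[1],e[0])))
cv2.imwrite("pics/kn.png",cv2.resize(eyes.get_image("top")["image"][130:230,90:290,::-1],None,fx=4,fy=4,interpolation=cv2.INTER_CUBIC))
E
```

```text
t 19.07 tcp feeder [-0.1121 -0.0258  0.2045] tool axes in feeder
 [[ 0.0001  1.     -0.    ]
 [ 1.     -0.0001  0.0002]
 [ 0.0002 -0.     -1.    ]] 
force [-0.3345 -0.2837  0.4467] open 0.059817688308905013 grip 0.0 q [-0.2339 -0.2116  1.9073  0.0002  1.446  -0.1638]
top 0.63 [-0.0308  0.0746  0.2986]
top 0.47 [0.01   0.0268 0.0816]
scene 0.76 [0.0011 0.0657 0.0809]
scene 0.66 [0.0026 0.0246 0.0809]
scene 0.54 [0.0297 0.2205 0.2425]
scene 0.46 [0.0013 0.0973 0.0816]
top panel z 0.0011723511760515489
192 bar centre [0.0013 0.0012 0.04  ] [ 0.0035 -0.0012  0.0438] h [0.0325 0.0438 0.0466]
rect 1.3654670715332031 1.2675867080688477 14.92138671875 51.83717346191406 88.35425567626953
bar dir [-1.     -0.0048] -179.72616534819556
scene panel z 0.0006223145584020944
98 bar centre [ 0.0038 -0.0007  0.0379] [ 0.0068 -0.0042  0.0388] h [0.0312 0.0388 0.0445]
rect 3.7071704864501953 -1.1571826934814453 52.64060592651367 16.013534545898438 2.0627193450927734
bar dir [-0.9994 -0.0335] -178.08145418124604
```

View pics/kn.png

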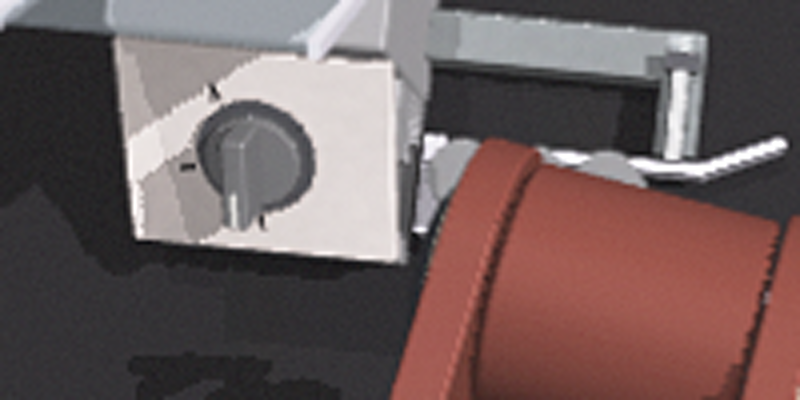

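Call:
jog_arm(commands=[0,0,0,0,0,-1,50,0,0,0,0,0,-1,50,0,0,0,0,0,-1,50,0,0,0,0,0,-1,50,0,0,0,0,0,-1,50,0,0,0,0,0,-1,50,0,0,0,0,0,-1,50,0,0,0,0,0,-1,50,0,0,0,0,0,-1,50,0,0,0,0,0,-1,50,0,0,0,0,0,-1,50,0,0,0,0,0,-1,50,0,0,0,0,0,-1,50,0,0,0,0,0,-1,50,0,0,0,0,0,-1,50,0,0,0,0,0,-0.71,50,0,0,0,0,0,0,50])

```text
t: 21.55
tool_pos: [0.5071, -0.0444, 0.2049]
tool_rot: [-0.111, -3.139, -0.0]
contact_force: [0.1, 0.5, 0.4]
opening: 0.0497
grip_force: 0.0
```

Call:
jog_arm(commands=[0,0,0,0,-1,0,50,0,0,0,0,-1,0,50,0,0,0,0,-1,0,50,0,0,0,0,-1,0,50,0,0,0,0,-1,0,50,0,0,0,0,-1,0,50,0,0,0,0,-0.11,0,50,0,0.6,0,0,0,0,50,0,0.6,0,0,0,0,50,0,0.6,0,0,0,0,50,0,0.6,0,0,0,0,50,0,0.6,0,0,0,0,50,0,0.6,0,0,0,0,50,0,0.4,0,0,0,0,50,0,0,0,0,0,0,50,0,0,0,0,0,0,50])

```text
t: 23.55
tool_pos: [0.524, 0.1948, 0.205]
tool_rot: [0.089, 2.53, -0.029]
contact_force: [-0.3, 1.0, 0.0]
opening: 0.0502
grip_force: 0.0
```

```bash
python3 - <<'E'
from h import *
o,M=where()
pn=np.array([-np.sin(np.radians(35)),0,np.cos(np.radians(35))]);px=np.array([pn[2],0,-pn[0]])
A=np.c_[px,[0,1,0],pn];c=np.array([0,.22,.075])
print("tcp in panel",(tf(o["tool_pos"])-c)@A);print("axes in panel\n",A.T@F.T@M)
jars('scene');jars('top')
im=eyes.get_image("wrist");save(im,"w5.png");C=cloud(im)
f=(tf(C[im["z_map"]>0])-c)@A
k=(np.abs(f[:,0])<.055)&(np.abs(f[:,1])<.07)&(np.abs(f[:,2])<.01);print("panel z",np.median(f[k,2]))
k=(np.linalg.norm(f[:,:2],axis=1)<.04)&(f[:,2]>.036)&(f[:,2]<.052);g=f[k]
print(len(g),cv2.minAreaRect(g[:,:2].astype(np.float32)*1000),np.median(g[:,2]))
E
```

```text
t 23.55 tcp feeder [-0.1121  0.214   0.205 ] tool axes in feeder
 [[-0.8194  0.0002  0.5733]
 [-0.      1.     -0.0005]
 [-0.5733 -0.0004 -0.8194]] 
force [-0.3817  0.9631  0.0037] open 0.050249928700075094 grip 0.0 q [ 0.3368 -0.422   2.1551 -0.3043  0.8609 -1.0296]
tcp in panel [-0.0172 -0.006   0.1708]
axes in panel
 [[-1.     -0.     -0.0004]
 [-0.      1.     -0.0005]
 [ 0.0004 -0.0005 -1.    ]]
scene 0.76 [0.0007 0.0604 0.0807]
scene 0.7 [0.0024 0.0243 0.0802]
scene 0.56 [0.0034 0.0983 0.081 ]
top 0.89 [-0.0005  0.1045  0.0816]
top 0.88 [-0.      0.026   0.0817]
top 0.55 [-0.0013  0.0678  0.0816]
panel z -0.0009146213101551678
957 ((1.0021533966064453, 1.9486150741577148), (14.038432121276855, 51.49641036987305), 88.68656921386719) 0.04261707628460229
```

View pics/w5.png

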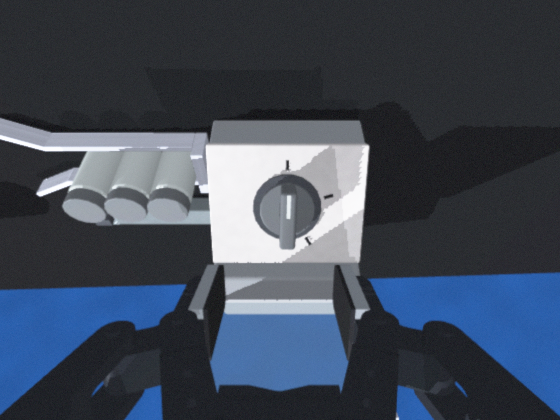

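Call:
jog_arm(commands=[-0.31,0.125,0,0,0,0,50,0,0,0.5,0,0,0,50,0,0,0.5,0,0,0,50,0,0,0.5,0,0,0,45,0,0,0.4,0,0,0,40,0,0,0.3,0,0,0,40,0,0,0.2,0,0,0,40,0,0,0.1,0,0,0,40,0,0,0,0,0,0,40,0,0,0,0,0,0,40])

```text
t: 25.05
tool_pos: [0.6255, 0.1956, 0.0936]
tool_rot: [0.088, 2.528, -0.027]
contact_force: [-0.2, -1.4, 0.3]
opening: 0.0402
grip_force: 0.0
```

Call:
jog_arm(commands=[0,0,0,0,0,0,25,0,0,0,0,0,0,10,0,0,0,0,0,0,5,0,0,0,0,0,0,5,0,0,0,0,0,0,5], newtons=60)

```text
t: 25.68
tool_pos: [0.6252, 0.1947, 0.0935]
tool_rot: [0.088, 2.529, -0.03]
contact_force: [-5.7, -4.1, 6.1]
opening: 0.0131
grip_force: 59.2
```

```bash
cat >>h.py <<'E'
pn=np.array([-np.sin(np.radians(35)),0,np.cos(np.radians(35))]);px=np.array([pn[2],0,-pn[0]])
A=np.c_[px,[0,1,0],pn];c=np.array([0,.22,.075])
def wp():
    o,M=where();B=A.T@F.T@M
    print("tcp in panel",(tf(o["tool_pos"])-c)@A,"axes\n",B,"turned",np.arctan2(B[1,1],B[0,1])-np.pi/2,"wt",o["wrist_torque"])
E
python3 -c "
from h import *
wp()"
```

```text
t 25.68 tcp feeder [-0.0111  0.221   0.0935] tool axes in feeder
 [[-0.8191  0.0004  0.5736]
 [-0.0006  1.     -0.0016]
 [-0.5736 -0.0017 -0.8191]] 
force [-5.4082 -4.4414  6.1192] open 0.013072541694114103 grip 59.240224957466125 q [ 0.2711 -0.0248  2.0267 -0.3571  0.5865 -0.9871]
tcp in panel [0.0015 0.001  0.0216] axes
 [[-1.     -0.0006  0.    ]
 [-0.0006  1.     -0.0016]
 [-0.     -0.0016 -1.    ]] turned 0.0006471619000849582 wt [-0.576   0.4399 -0.4615]
```

Call:
jog_arm(commands=[0,0,0,0,0,0.7,5,0,0,0,0,0,0.7,5,0,0,0,0,0,0.7,5,0,0,0,0,0,0.7,5,0,0,0,0,0,0.7,5,0,0,0,0,0,0.7,5,0,0,0,0,0,0.7,5,0,0,0,0,0,0.7,5,0,0,0,0,0,0.7,5,0,0,0,0,0,0.7,5,0,0,0,0,0,0,5])

```text
t: 27.05
tool_pos: [0.6252, 0.1947, 0.0936]
tool_rot: [0.958, 2.362, 0.247]
contact_force: [-5.5, -4.8, 5.4]
opening: 0.0128
grip_force: 59.2
```

```bash
python3 -c "
from h import *
wp()"
```

```text
t 27.05 tcp feeder [-0.011   0.221   0.0936] tool axes in feeder
 [[-0.6258  0.5285  0.5737]
 [ 0.6444  0.7647 -0.0016]
 [-0.4396  0.3687 -0.8191]] 
force [-5.1589 -5.1726  5.432 ] open 0.012790577712877307 grip 59.247180819511414 q [ 0.271  -0.0249  2.0266 -0.357   0.5864 -0.2864]
tcp in panel [0.0016 0.001  0.0216] axes
 [[-0.7647  0.6444  0.0002]
 [ 0.6444  0.7647 -0.0016]
 [-0.0011 -0.0011 -1.    ]] turned -0.7002113650638321 wt [-0.5764  0.4031 -0.5017]
```

Call:
jog_arm(commands=[0,0,0,0,0,0.7,5,0,0,0,0,0,0.7,5,0,0,0,0,0,0.7,5,0,0,0,0,0,0.7,5,0,0,0,0,0,0.7,5,0,0,0,0,0,0.7,5,0,0,0,0,0,0.7,5,0,0,0,0,0,0.7,5,0,0,0,0,0,0.7,5,0,0,0,0,0,0.7,5,0,0,0,0,0,0.7,5,0,0,0,0,0,0.7,5,0,0,0,0,0,0.7,5,0,0,0,0,0,0,5])

```text
t: 28.8
tool_pos: [0.6252, 0.1946, 0.0936]
tool_rot: [1.967, 1.764, 0.578]
contact_force: [-5.1, -4.6, 5.1]
opening: 0.0129
grip_force: 59.2
```

Call:
jog_arm(commands=[0,0,0,0,0,0.7,5,0,0,0,0,0,0.7,5,0,0,0,0,0,0.7,5,0,0,0,0,0,0.7,5,0,0,0,0,0,0.7,5,0,0,0,0,0,0.7,5,0,0,0,0,0,0.7,5,0,0,0,0,0,0.7,5,0,0,0,0,0,0.7,5,0,0,0,0,0,0.7,5,0,0,0,0,0,0.7,5,0,0,0,0,0,0.7,5,0,0,0,0,0,0.7,5,0,0,0,0,0,0.7,5,0,0,0,0,0,0,5,0,0,0,0,0,0,5])

```text
t: 30.8
tool_pos: [0.6252, 0.1945, 0.0936]
tool_rot: [2.749, 0.675, 0.849]
contact_force: [-5.3, -4.4, 5.4]
opening: 0.0129
grip_force: 59.3
```

```bash
python3 -c "
from h import *
wp();jars('top')
im=eyes.get_image('top');f=tf(cloud(im)[im['z_map']>0]);k=(f[:,2]>.027)&(f[:,2]<.037)&(f[:,0]>-.06)&(f[:,0]<.12)&(f[:,1]>-.03)&(f[:,1]<.004);print(k.sum(),np.percentile(f[k],[2,50,98],axis=0))"
```

```text
t 30.8 tcp feeder [-0.0111  0.2209  0.0936] tool axes in feeder
 [[ 0.698   0.4287  0.5736]
 [ 0.5244 -0.8514 -0.0019]
 [ 0.4876  0.3021 -0.8191]] 
force [-5.0233 -4.8062  5.4327] open 0.01286415194375633 grip 59.32192325592041 q [ 0.271  -0.0249  2.0266 -0.3573  0.5867  1.6031]
tcp in panel [0.0016 0.0009 0.0216] axes
 [[ 0.8514  0.5244  0.    ]
 [ 0.5244 -0.8514 -0.0019]
 [-0.0009  0.0016 -1.    ]] turned -2.5895287319133176 wt [-0.7181  0.4102 -0.5519]
top 0.82 [-0.0017  0.1068  0.0817]
top 0.63 [0.0002 0.0271 0.0818]
top 0.63 [-0.0013  0.0646  0.0822]
117 [[-0.0191 -0.0127  0.0285]
 [ 0.0168 -0.0046  0.0338]
 [ 0.0417  0.0022  0.0367]]
```

Gate shut with its nose at x≈−0.02. I'll release the knob and retreat along the normal.

Call:
jog_arm(commands=[0,0,0,0,0,0,20,0,0,0,0,0,0,40,0,0,0,0,0,0,40,0,0,0,0,0,0,40,0,0,-0.3,0,0,0,40,0,0,-0.5,0,0,0,40,0,0,-0.6,0,0,0,40,0,0,-0.6,0,0,0,40,0,0,-0.6,0,0,0,40,0,0,0,0,0,0,40,0,0,0,0,0,0,40])

```text
t: 32.33
tool_pos: [0.5358, 0.2015, 0.2195]
tool_rot: [2.751, 0.676, 0.849]
contact_force: [1.2, 0.4, -0.7]
opening: 0.0403
grip_force: 0.0
```

```bash
python3 - <<'E'
from h import *
wp();jars('top');jars('scene')
for cam in("top","wrist"):
    im=eyes.get_image(cam);f=tf(cloud(im)[im['z_map']>0]);k=(f[:,2]>.027)&(f[:,2]<.037)&(f[:,0]>-.06)&(f[:,0]<.12)&(f[:,1]>-.03)&(f[:,1]<.003);print(cam,k.sum(),np.percentile(f[k],[2,50,98],axis=0) if k.sum() else 0)
    g=(f-c)@A;k=(np.linalg.norm(g[:,:2],axis=1)<.04)&(g[:,2]>.036)&(g[:,2]<.052);g=g[k];e=np.linalg.svd(g[:,:2]-g[:,:2].mean(0))[2][0];print("bar dir",len(g),np.arctan2(e[1],e[0]),"(expect -2.6 mod pi = 0.54)")
save(im,"w6.png");save(eyes.get_image("top"),"top6.png")
E
```

```text
t 32.33 tcp feeder [-0.1008  0.2216  0.2195] tool axes in feeder
 [[ 0.698   0.4297  0.5728]
 [ 0.5243 -0.8515 -0.0002]
 [ 0.4877  0.3005 -0.8197]] 
force [ 1.2103  0.5311 -0.6589] open 0.04027356814437324 grip 0.0 q [ 0.3423 -0.3946  2.1107 -0.3029  0.879   1.5599]
tcp in panel [0.0004 0.0016 0.1762] axes
 [[ 0.8515  0.5243 -0.0009]
 [ 0.5243 -0.8515 -0.0002]
 [-0.0009 -0.0003 -1.    ]] turned -2.5896530832293925 wt [0.0564 0.2714 0.0013]
top 0.78 [-0.0007  0.1058  0.0814]
top 0.65 [-0.0016  0.0668  0.0817]
top 0.54 [-0.0001  0.0272  0.0814]
scene 0.74 [0.0026 0.0257 0.0809]
scene 0.67 [0.0018 0.0953 0.0813]
scene 0.46 [0.0008 0.0662 0.081 ]
top 119 [[-0.0221 -0.0135  0.0274]
 [ 0.0142 -0.0047  0.0338]
 [ 0.0519  0.0018  0.0365]]
bar dir 178 -2.6001013371231947 (expect -2.6 mod pi = 0.54)
wrist 111 [[-0.0208 -0.0073  0.0277]
 [-0.0136 -0.0024  0.0321]
 [ 0.0426  0.0007  0.0336]]
bar dir 995 -2.5967388245519216 (expect -2.6 mod pi = 0.54)
```

View pics/top6.png

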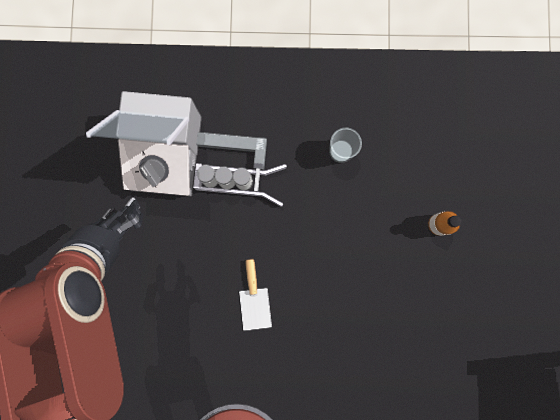

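The top view shows three jars in file at (207–243, 178), the gate bar across at (257,180) and the knob at (153,170) in its last notch. The beaker, reagent bottle and spatula are where they started, and the arm is clear.

```bash
python3 -c "
from h import *
print(job.finish_job())"
```

```text
the job is handed in; nothing more can be done
None
```

I handed the job in at about 32 s of the 72 s allowed: all three jars stand closed up in the lane, the knob reads 2.60 rad (its last notch), the gate is shut behind them, and the beaker, reagent bottle and spatula were not touched; no verdict came back.

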